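Re-dock the mixed-up filter boxes

TASK

After calibration the three filter boxes were put back in each other's docks. Rearrange them, using the free black-topped parking pad to set one box down on the way, so that each box ends standing upright and flat on the floor of the dock whose rim has the colour of its lid, inside the rim, and let go. Keep the boxes upright throughout, do not knock or stack them on one another, and leave the meter, the jar and the screwdriver where they are.

Things in the scene. Friction and masses are not known exactly. Their poses are not given: they have to be found in the camera images.
- box_blue_center (a point): Loose filter box with the blue lid: cast aluminium, 64 long (own x) by 44 wide (own y) by 60 mm high, about 0.2 to 0.4 kg. The point is its centre, half-way up, 30 mm above its underside; z up. Two brass jacks (10 mm across, 12 mm high, 17 mm either side of centre along x) stand on the lid. Grip it across its 44 mm width. At the start it stands in a dock of another colour.
- box_yellow_center (a point): Loose filter box with the yellow lid: cast aluminium, 64 long (own x) by 44 wide (own y) by 60 mm high, about 0.2 to 0.4 kg. The point is its centre, half-way up, 30 mm above its underside; z up. Two brass jacks (10 mm across, 12 mm high, 17 mm either side of centre along x) stand on the lid. Grip it across its 44 mm width. At the start it stands in a dock of another colour.
- box_red_center (a point): Loose filter box with the red lid: cast aluminium, 64 long (own x) by 44 wide (own y) by 60 mm high, about 0.2 to 0.4 kg. The point is its centre, half-way up, 30 mm above its underside; z up. Two brass jacks (10 mm across, 12 mm high, 17 mm either side of centre along x) stand on the lid. Grip it across its 44 mm width. At the start it stands in a dock of another colour.
- dock_blue: Fixed dock with the blue rim: tray of 102 (own x) by 82 mm (own y) outside, 82 by 62 mm inside; the rim is 10 mm wide and its top is 8 mm above the bench, the dark floor inside is 3 mm above the bench. Origin: centre of its underside, on the bench. The long side of a box lies along the long side (x) of the dock, either way round; 9 mm of room on every side.
- dock_yellow: Fixed dock with the yellow rim: tray of 102 (own x) by 82 mm (own y) outside, 82 by 62 mm inside; the rim is 10 mm wide and its top is 8 mm above the bench, the dark floor inside is 3 mm above the bench. Origin: centre of its underside, on the bench. The long side of a box lies along the long side (x) of the dock, either way round; 9 mm of room on every side.
- dock_red: Fixed dock with the red rim: tray of 102 (own x) by 82 mm (own y) outside, 82 by 62 mm inside; the rim is 10 mm wide and its top is 8 mm above the bench, the dark floor inside is 3 mm above the bench. Origin: centre of its underside, on the bench. The long side of a box lies along the long side (x) of the dock, either way round; 9 mm of room on every side.
- park_pad: Fixed flat parking pad, grey with a black rubber top, no rim, 110 (own x) by 90 (own y) by 4 mm thick, free at the start. Origin: centre of its underside, on the bench.
- meter: Bystander: black hand-held meter lying on the bench, 75 by 150 by 34 mm (dial to 43 mm). Origin: centre of its underside.
- jar: Bystander: amber jar with white cap, 50 mm diameter, 60 mm high. Origin: centre of its underside.
- driver: Bystander: screwdriver with green handle lying on the bench, 170 mm long along its x, handle 26 mm thick at -x. Origin: at its middle, on the bench under its axis.

How it is judged:
On the way:
1. one filter box stands released on the parking pad (((horizontal distance between box_blue_center and park_pad below 0.033 m and height (world z) of box_blue_center below 0.038 m and angle between box_blue_center's own z axis and vertical below 0.08 rad and linear speed of box_blue below 0.02 m/s and contact force between box_blue and the fingers below 0.2 N) or (horizontal distance between box_yellow_center and park_pad below 0.033 m and height (world z) of box_yellow_center below 0.038 m and angle between box_yellow_center's own z axis and vertical below 0.08 rad and linear speed of box_yellow below 0.02 m/s and contact force between box_yellow and the fingers below 0.2 N) or (horizontal distance between box_red_center and park_pad below 0.033 m and height (world z) of box_red_center below 0.038 m and angle between box_red_center's own z axis and vertical below 0.08 rad and linear speed of box_red below 0.02 m/s and contact force between box_red and the fingers below 0.2 N))), for 0.2 s.
At the end, for the whole second after the job is handed in: Each filter box stands upright (within 0.08 rad) on the floor of the dock of its lid's colour (centre below 35.5 mm), inside the rim (centre within 14 mm of the dock's centre, long sides within 0.35 rad), released and at rest (horizontal distance between box_blue_center and dock_blue below 0.014 m and height (world z) of each of box_blue_center, box_yellow_center, box_red_center below 0.0355 m and angle between each of box_blue_center, box_yellow_center, box_red_center's own z axis and vertical below 0.08 rad and angle between the x axis of box_blue_center and the x axis of dock_blue, either way round below 0.35 rad and linear speed of each of box_blue, box_yellow, box_red below 0.02 m/s and contact force between each of box_blue, box_yellow, box_red and the fingers below 0.2 N and horizontal distance between box_yellow_center and dock_yellow below 0.014 m and angle between the x axis of box_yellow_center and the x axis of dock_yellow, either way round below 0.35 rad and horizontal distance between box_red_center and dock_red below 0.014 m and angle between the x axis of box_red_center and the x axis of dock_red, either way round below 0.35 rad); the robot touches nothing.
It fails at once if a filter box is tipped by more than 0.6 rad (angle between any of box_blue_center, box_yellow_center, box_red_center's own z axis and vertical above 0.6 rad).
It fails at once if one filter box knocks or presses on another (over 4 N) (contact force between box_blue and box_yellow above 4 N or contact force between box_yellow and box_red above 4 N or contact force between box_red and box_blue above 4 N).
It fails at once if the meter, jar or screwdriver is moved by more than 25 mm (distance of any of meter, jar, driver from where it was at the start of the episode above 0.025 m).
It also fails if it takes over 112 s, if anything falls off the work surface, if the arm or the gripper's body presses on something with over 40 N, if the wrist force passes 120 N, or if a joint passes its speed limit or range.

ROBOT

A 6-joint arm with a two-finger parallel gripper is mounted at the origin on the work surface. World frame = base frame: x ahead of the robot, y to its left, z up, the work surface at z = 0. Lengths are in m, angles in rad, forces in N, time in s.
With the tool pointing down it reaches from about 0.275 to 0.725 m from the base axis. Payload 15.9 kg.
Tool frame: the origin (TCP) lies between the finger pads; the fingertips stand 22 mm ahead of it and the grasp point (between the pads) lies 3 mm ahead of it; x points along the fingers, y is the direction in which the jaws open and shut, and the axes are right-handed (so a half turn about x gives the same grasp; the last joint's range is limited). The gripper opens to 85 mm and grips with 20 to 120 N. Pads are 22 mm wide; open, the fingers measure 114 mm over their backs; the gripper's body (76 mm by 85 mm) begins 54 mm behind the grasp point. The pads swing forward as they close: fully open they stand 13 mm farther back than shut.
Start: joints at [1.234, 0.213, -0.034, 1.323, 0, 1.571], TCP at [0.165, 0.472, 0.253] pointing down, gripper open.
Joint ranges: [-2.98, 2.98], [-0.74, 1.72], [-1.14, 1.35], [-2.1, 2.04], [-1.57, 1.44], [-3.14, 3.14]. Speed limits (rad/s): [1.89, 1.89, 2.39, 2.57, 3.14, 3.14].

INTERFACE

Orientations are given as a rotation vector (axis times angle).
In Python, from station import r, snapshot, camera_info, finish_job gives the robot as it stands.
- The arm moves only by the shell command python3 -m crank 'ROWS' [FORCE]. ROWS is text: rows parted by semicolons, each of 7 numbers parted by spaces: the shift along the tool's x, y, z in units of 50 mm (1.0 is 50 mm), then the turn, a rotation vector about the tool's x, y, z in units of 6 degrees (1.0 is 6 degrees), then the opening, from 0 (shut) to 1 (fully open). A call has 1 to 20 rows; each row shifts and turns the commanded pose from where the row before left it, along the tool's axes as they then stand; what a row does not reach is not made up. A row lasts 1/8 s, in which the tool goes at most 62.5 mm and 10.7 degrees, less where a joint would pass 70% of its speed; a pose out of reach is approached as far as the arm can. A call is refused whole if a number of a shift passes 1 or a number of a turn 1, either way. A call with a gripper value outside its range is refused whole. The fingers move at their own pace and stop on an object; FORCE is the grip in N (left out, the last holds). Time passes only in rows, so rows that do not move let the fingers close. It gives the time, the measured TCP pose, the force and the opening at its end, in the units of the state.
- r.state(): the state, without advancing time (a new reading comes with each control period).
- snapshot(name): name is "scene" or "top" or "wrist"; returns the picture (420x560x3 uint8, red, green, blue); there is no depth.
- camera_info(name): a dict with "vfov" (degrees; the focal length in pixels is half the picture's height over the tangent of half this angle, whatever the lens; pixels are square), "cx", "cy" (the principal point, pixels), "world_from_camera" (4x4, takes a point from camera to world coordinates). Camera axes: x right, y up, looking along -z (the intrinsics and any distortion apply to the point x, -y, -z); pixel columns grow to the right and rows downward; lengths in m; the calibration is good to about 2 mm. A picture is of the moment at which its call begins: read the wrist's pose just before it. camera_info takes no time and is no camera call; for the wrist camera it gives the pose at the moment of the call.
- finish_job(): hands the job in, once; it reports no verdict.
The state is a dict: "time_s": time; "q": joint angles; "dq": joint speeds; "effort": joint torques, N m; "eef_pos": TCP position; "tcp_rot": TCP orientation; "force": force on the tool from outside, world axes, zero at the start; "torque": the same for the moment, N m; "gripper_width": finger opening in m.
Only numpy, scipy, OpenCV 4.12 (cv2) and the standard library are available. Lean on these libraries where they do the work, as an engineer would, in place of code of your own. Each camera call takes 0.05 s, during which the arm holds its last target.

## Working session

There is one attempt and no reset: what is moved stays moved. The work goes in short steps, Python scripts to look and compute and a shell command to move; the robot and the scene stay as the last step left them, time stands still between calls to the robot, and variables do not carry over. Pictures are saved under pics/ and viewed, and the job is handed in when it is done.

```bash
mkdir -p pics
python3 - <<'E'
from station import r, snapshot, camera_info
import cv2,json
print(r.state())
for n in ("scene","top"):
    print(n,camera_info(n))
    cv2.imwrite(f"pics/{n}0.png",snapshot(n)[:,:,::-1])
E
```

```text
{'time_s': 0.0, 'q': array([ 1.23400997e+00,  2.13345925e-01, -3.50716956e-02,  1.32351304e+00,
       -2.58145296e-06,  1.57079159e+00]), 'dq': array([-0.00084925, -0.00106465, -0.00065721, -0.00040383,  0.0009772 ,
       -0.00029819]), 'effort': array([ 3.72296772e-04, -6.86156487e+01,  4.87117624e+01,  1.74057693e-02,
       -1.18049666e-04,  6.74177258e-06]), 'eef_pos': array([0.16512   , 0.47160043, 0.25281627]), 'tcp_rot': array([ 0.2634063 ,  1.55477931, -0.26517046]), 'force': array([-0.19053058,  0.01655979,  0.6025172 ]), 'torque': array([ 0.01189189, -0.01448469,  0.01012722]), 'gripper_width': 0.08558733956808319}
scene {'vfov': 50.392867235606, 'cx': 284.6802089747439, 'cy': 212.8169193675166, 'world_from_camera': array([[-0.8023084 , -0.44170697,  0.40149245,  0.99911843],
       [ 0.5968822 , -0.60013323,  0.53251455,  0.56459732],
       [ 0.00573357,  0.66688459,  0.74513896,  0.81597001],
       [ 0.        ,  0.        ,  0.        ,  1.        ]])}
top {'vfov': 52.07107847773028, 'cx': 278.21123202792893, 'cy': 210.32654332096544, 'world_from_camera': array([[-0.01315507,  0.99393271, -0.10920031,  0.50411272],
       [-0.99989067, -0.01233858,  0.00814935, -0.00433303],
       [ 0.00675252,  0.10929558,  0.99398636,  1.04568236],
       [ 0.        ,  0.        ,  0.        ,  1.        ]])}
```

View pics/scene0.png

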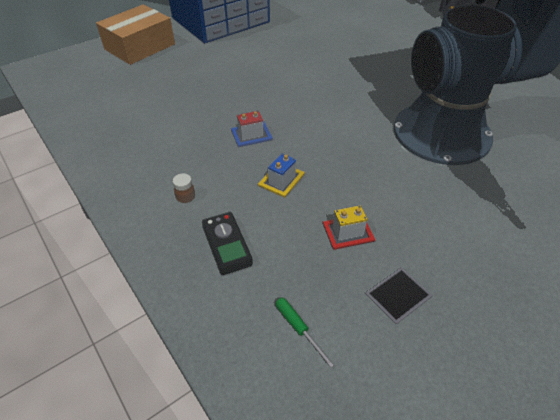

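View pics/top0.png

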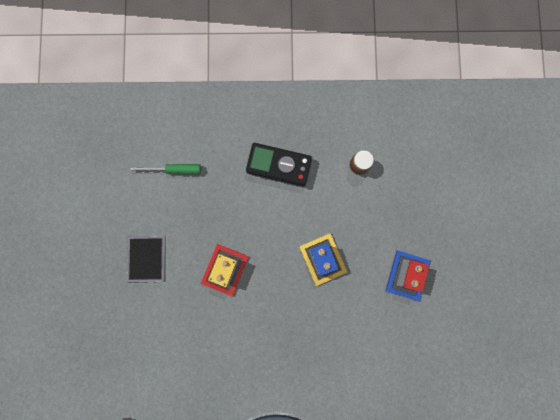

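Red lid stands in the blue dock, blue lid in the yellow dock, yellow lid in the red dock; the pad is at left (145,259) in the top view. Next I measure them.

```bash
cat > h.py <<'E'
import numpy as np, cv2
from station import camera_info
def ray(n,uv,z,ci=None,H=420):
    ci=ci or camera_info(n); f=H/2/np.tan(np.radians(ci['vfov']/2)); T=ci['world_from_camera']
    uv=np.atleast_2d(uv).astype(float)
    d=np.c_[(uv[:,0]-ci['cx'])/f,-(uv[:,1]-ci['cy'])/f,-np.ones(len(uv))]@T[:3,:3].T
    o=T[:3,3]; return (o+d*((z-o[2])/d[:,2])[:,None])[:,:2]
def proj(n,p,ci=None,H=420):
    ci=ci or camera_info(n); f=H/2/np.tan(np.radians(ci['vfov']/2)); T=np.linalg.inv(ci['world_from_camera'])
    p=np.atleast_2d(p); c=p@T[:3,:3].T+T[:3,3]
    return np.c_[ci['cx']+f*c[:,0]/-c[:,2], ci['cy']-f*c[:,1]/-c[:,2]]
def masks(img):
    h=cv2.cvtColor(img,cv2.COLOR_RGB2HSV).astype(int); H,S,V=h[...,0],h[...,1],h[...,2]
    k=(S>140)&(V>70)
    return dict(blue=k&(H>100)&(H<130),yellow=k&(H>18)&(H<35),red=k&((H<8)|(H>172)))
def rect(n,m,z):
    ys,xs=np.nonzero(m); w=ray(n,np.c_[xs,ys],z).astype(np.float32)*1000
    (c,s,a)=cv2.minAreaRect(w)
    if s[0]<s[1]: a+=90; s=s[::-1]
    a=(a+90)%180-90
    return np.round(c,1),np.round(s,1),round(a,1),len(xs)
E
python3 - <<'E'
import cv2,numpy as np
from h import *
im=cv2.imread('pics/top0.png')[:,:,::-1]
M=masks(im)
for c,m in M.items():
    n,l,st,_=cv2.connectedComponentsWithStats(m.astype(np.uint8),connectivity=8)
    for i in range(1,n):
        if st[i,4]>60:
            print(c,st[i],'rim',rect('top',l==i,.008),'lid',rect('top',l==i,.06))
big=cv2.resize(im[225:310,190:440],None,fx=3.2,fy=3.2,interpolation=cv2.INTER_CUBIC)
cv2.imwrite('pics/crop0.png',big[:,:,::-1])
print('pad',ray('top',[[128,237],[163,237],[163,281],[128,281]],.004))
E
```

```text
blue [311 243  27  32 411] rim (array([ 499.8, -121. ]), array([66.8, 45.7]), 19.7, 411) lid (array([ 500.1, -115.2]), array([63.5, 43.4]), 19.7, 411)
blue [386 251  44  50 433] rim (array([ 458.2, -320.4]), array([100.2,  82.4]), -17.8, 433) lid (array([ 460.5, -304.6]), array([95.2, 78.3]), -17.8, 433)
yellow [300 234  46  51 438] rim (array([ 499. , -118.8]), array([100.2,  80.6]), 22.3, 438) lid (array([ 499.3, -113. ]), array([95.2, 76.6]), 22.3, 438)
yellow [209 255  27  32 384] rim (array([476.2, 123.3]), array([65.3, 45.3]), -22.2, 384) lid (array([477.6, 116.9]), array([62., 43.]), -22.2, 384)
red [201 244  47  52 535] rim (array([477.5, 117.8]), array([100.9,  81. ]), -22.6, 535) lid (array([478.9, 111.7]), array([95.9, 76.9]), -22.6, 535)
red [403 260  26  32 436] rim (array([ 456.6, -339.8]), array([67.2, 46.5]), -17.9, 436) lid (array([ 459., -323.]), array([63.9, 44.2]), -17.9, 436)
pad [[0.55824196 0.35081004]
 [0.55715883 0.26642166]
 [0.45204037 0.2647316 ]
 [0.45316854 0.3481902 ]]
```

View pics/crop0.png

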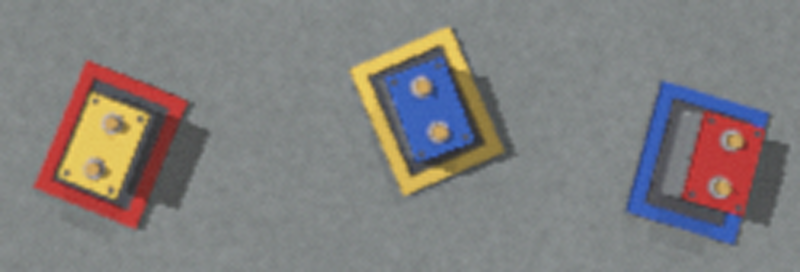

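```bash
cat >> h.py <<'E'
def plan(x,y,z,yawdeg):
    """target TCP mm, jaw-yaw: box x-axis yaw"""
    from station import r
    from scipy.spatial.transform import Rotation as R
    s=r.state(); Rc=R.from_rotvec(s['tcp_rot']); p=s['eef_pos']
    best=None
    for k in (0,180):
        a=np.radians(yawdeg+k); X=np.array([0,0,-1.]); Y=np.array([-np.sin(a),np.cos(a),0]); Z=np.cross(X,Y)
        Rt=R.from_matrix(np.c_[X,Y,Z]); rv=(Rc.inv()*Rt).as_rotvec()
        if best is None or np.linalg.norm(rv)<np.linalg.norm(best[0]): best=(rv,Rt)
    d=np.array([x,y,z])/1000-p
    print('t',s['time_s'],'pos',np.round(p*1000,1),'w',round(s['gripper_width']*1000,1),'F',np.round(s['force'],1),'q',np.round(s['q'],2))
    print('shift now-frame',np.round(Rc.inv().apply(d)/.05,2),'target-frame',np.round(best[1].inv().apply(d)/.05,2),'turn',np.round(np.degrees(best[0])/6,2))
E
python3 - <<'E'
import cv2,numpy as np
from h import *
im=cv2.imread('pics/scene0.png')[:,:,::-1]
M=masks(im)
for c,m in M.items():
    n,l,st,_=cv2.connectedComponentsWithStats(m.astype(np.uint8),connectivity=8)
    for i in range(1,n):
        if st[i,4]>40: print(c,st[i],'rim',rect('scene',l==i,.008),'lid',rect('scene',l==i,.063))
print(ray('scene',[[403,271],[430,295],[397,319],[367,293]],.004))
big=cv2.resize(im[255:335,350:450],None,fx=6,fy=6,interpolation=cv2.INTER_CUBIC)
t=cv2.imread('pics/top0.png')[225:295,110:190]; t=cv2.resize(t,None,fx=6,fy=6,interpolation=cv2.INTER_CUBIC)
cv2.imwrite('pics/padS.png',big[:,:,::-1]); cv2.imwrite('pics/padT.png',t)
plan(478,116.5,150,-22.4)
E
```

```text
blue [198   0   9  43 143] rim (array([  213.2, -1030.3]), array([368.1,  16.1]), 63.9, 143) lid (array([ 266.7, -921.7]), array([343.,  15.]), 63.9, 143)
blue [232 128  15  17  48] rim (array([ 493.8, -331.6]), array([76.8, 23.8]), 75.5, 48) lid (array([ 528.2, -270.6]), array([71.6, 22.1]), 75.5, 48)
blue [269 155  27  19 214] rim (array([ 463.6, -160.3]), array([69.4, 47.1]), 19.1, 214) lid (array([ 500., -111.]), array([64.7, 43.9]), 19.1, 214)
yellow [258 169  46  28 288] rim (array([ 498.6, -114.2]), array([106.2,  82.4]), 20.0, 288) lid (array([532.6, -68. ]), array([98.9, 76.8]), 20.0, 288)
yellow [335 206  32  20 362] rim (array([440. ,  87.8]), array([68.3, 50. ]), -21.6, 362) lid (array([478.1, 120.3]), array([63.7, 46.6]), -21.6, 362)
red [243 113  18  10  80] rim (array([ 414.3, -379.8]), array([50. , 44.8]), -36.2, 80) lid (array([ 454.1, -315.5]), array([46.6, 41.8]), -36.2, 80)
red [323 221  52  28 361] rim (array([477.5, 121.1]), array([101.8,  83.9]), -22.7, 361) lid (array([513. , 151.3]), array([94.9, 78.2]), -22.7, 361)
[[0.45497547 0.27516125]
 [0.45405299 0.35113401]
 [0.55071817 0.34904446]
 [0.55725583 0.26888297]]
t 0.1 pos [165.1 471.7 252.9] w 85.6 F [-0.   0.   0.2] q [ 1.23  0.21 -0.03  1.32  0.    1.57]
shift now-frame [ 2.06 -4.63  8.25] target-frame [ 2.06 -4.18  8.49] turn [ 0.52 -0.    0.01]
```

View pics/padT.png

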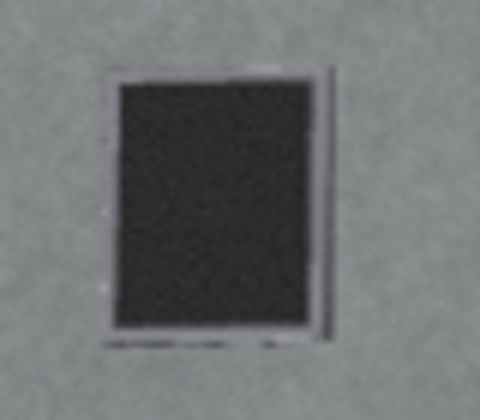

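```bash
python3 -m crank '0.1 -0.2 0.35 0 0 0 1; 0.17 -0.4 0.7 0 0 0 1; 0.17 -0.4 0.7 0 0 0 1; 0.17 -0.4 0.7 0 0 0 1; 0.17 -0.4 0.7 0 0 0 1; 0.17 -0.4 0.7 0 0 0 1; 0.17 -0.4 0.7 0 0 0 1; 0.17 -0.4 0.7 0 0 0 1; 0.17 -0.4 0.7 0 0 0 1; 0.17 -0.4 0.7 0 0 0 1; 0.17 -0.4 0.7 0 0 0 1; 0.17 -0.35 0.6 0 0 0 1; 0.1 -0.08 0.3 0 0 0 1; 0 0 0 0.52 0 0 1; 0 0 0 0 0 0 1; 0 0 0 0 0 0 1; 0 0 0 0 0 0 1'
python3 - <<'E'
from h import *
from station import snapshot
plan(478,118,150,-22.4)
ci=camera_info('wrist'); im=snapshot('wrist'); cv2.imwrite('pics/w1.png',im[:,:,::-1]); print(ci)
E
```

```text
time_s: 2.22
eef_pos: [0.4779, 0.1173, 0.1499]
tcp_rot: [0.306, 1.549, -0.306]
force: [0.4, 0.2, -0.4]
gripper_width: 0.0857
t 2.225 pos [477.9 117.3 149.9] w 85.7 F [ 0.4  0.2 -0.4] q [ 0.24  0.24 -0.26  1.07 -0.    0.63]
shift now-frame [-0.    0.01 -0.  ] target-frame [-0.    0.01 -0.  ] turn [ 0.01  0.   -0.  ]
{'vfov': 60.48162063161007, 'cx': 277.08369001195575, 'cy': 216.32172853727948, 'world_from_camera': array([[ 3.80655376e-01, -8.82649511e-01, -2.75737785e-01,
         4.08190742e-01],
       [ 9.24716915e-01,  3.63446285e-01,  1.13161057e-01,
         1.46617146e-01],
       [ 3.34321808e-04, -2.98054758e-01,  9.54548715e-01,
         2.68925845e-01],
       [ 0.00000000e+00,  0.00000000e+00,  0.00000000e+00,
         1.00000000e+00]])}
```

View pics/w1.png

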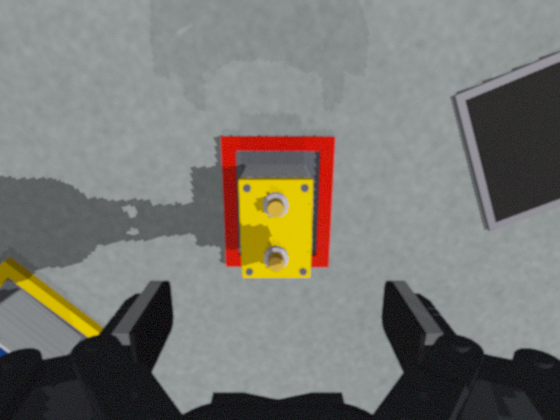

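The wrist view shows the yellow lid, corners (239,179)–(312,278), inside the red rim, centred in the jaws.

Run:
```python
from h import *
im=cv2.imread('pics/w1.png')[:,:,::-1]
M=masks(im)
for c in ('yellow','red'):
    m=M[c].copy(); m[:120]=0; m[290:]=0; m[:,:200]=0; m[:,345:]=0
    print(c,rect('wrist',m,.063 if c=='yellow' else .008))
ys,xs=np.nonzero(m); print(ray('wrist',[[221,136],[335,136]],.008))
plan(478,118,150,-22.4)
```

```text
yellow (array([475.2, 118.1]), array([63.5, 44.8]), -22.4, 6452)
red (array([475.1, 119.1]), array([101.3,  81.2]), -22.7, 4854)
[[0.41324853 0.1016081 ]
 [0.44405205 0.17638568]]
t 2.275 pos [478.  117.3 149.9] w 85.4 F [-0.5  0.  -0.1] q [ 0.24  0.24 -0.26  1.07  0.    0.63]
shift now-frame [-0.    0.01 -0.  ] target-frame [-0.    0.01 -0.  ] turn [ 0.01  0.   -0.  ]
```

```bash
python3 -m crank '0.3 0.01 -0.04 0 0 0 1; 0.5 0 0 0 0 0 1; 0.5 0 0 0 0 0 1; 0.4 0 0 0 0 0 1; 0.3 0 0 0 0 0 1; 0.2 0 0 0 0 0 1; 0 0 0 0 0 0 1; 0 0 0 0 0 0 0.6; 0 0 0 0 0 0 0.6; 0 0 0 0 0 0 0.4; 0 0 0 0 0 0 0.3; 0 0 0 0 0 0 0.3; 0 0 0 0 0 0 0.3; 0 0 0 0 0 0 0.3' 50
python3 - <<'E'
from h import *
plan(505,307,130,0)
E
```

```text
time_s: 4.03
eef_pos: [0.4768, 0.1184, 0.0404]
tcp_rot: [0.307, 1.548, -0.307]
force: [-0.6, -0.3, 6.8]
gripper_width: 0.0434
t 4.025 pos [476.8 118.4  40.4] w 43.4 F [-0.6 -0.3  6.8] q [ 0.24  0.34 -0.43  0.8  -0.    0.63]
shift now-frame [-1.79  3.7  -0.92] target-frame [-1.79  3.77  0.56] turn [-3.74  0.01 -0.  ]
```

```bash
python3 -m crank '-0.2 0 0 0 0 0 0.3; -0.4 0 0 0 0 0 0.3; -0.5 0 0 0 0 0 0.3; -0.4 0 0 0 0 0 0.3; -0.2 0 0 0 0 0 0.3; -0.1 0.3 -0.07 -0.3 0 0 0.3; 0 0 0 0 0 0 0.3; 0 0 0 0 0 0 0.3'
python3 - <<'E'
from h import *
plan(505,307,130,0)
E
```

```text
time_s: 5.03
eef_pos: [0.4785, 0.1336, 0.1291]
tcp_rot: [0.281, 1.553, -0.282]
force: [-1.2, -0.6, -3.4]
gripper_width: 0.0433
t 5.025 pos [478.5 133.6 129.1] w 43.3 F [-1.2 -0.6 -3.4] q [ 0.27  0.27 -0.29  1.02 -0.    0.63]
shift now-frame [-0.02  3.43 -0.72] target-frame [-0.02  3.47  0.53] turn [-3.43 -0.01  0.01]
```

```bash
python3 -m crank '0 0 0 -0.5 0 0 0.3; 0 0 0 -0.8 0 0 0.3; 0 0 0 -0.8 0 0 0.3; 0 0 0 -0.8 0 0 0.3; 0 0 0 -0.53 0 0 0.3; 0 0.25 0.04 0 0 0 0.3; 0 0.5 0.08 0 0 0 0.3; 0 0.5 0.08 0 0 0 0.3; 0 0.5 0.08 0 0 0 0.3; 0 0.5 0.08 0 0 0 0.3; 0 0.5 0.08 0 0 0 0.3; 0 0.45 0.06 0 0 0 0.3; 0 0.27 0.03 0 0 0 0.3; 0 0 0 0 0 0 0.3; 0 0 0 0 0 0 0.3'
python3 - <<'E'
from h import *
from station import snapshot
plan(505,307,42.5,0)
ci=camera_info('wrist'); im=snapshot('wrist'); cv2.imwrite('pics/w2.png',im[:,:,::-1]);
E
```

```text
time_s: 6.9
eef_pos: [0.5053, 0.3065, 0.1297]
tcp_rot: [0.001, 1.571, -0.001]
force: [-1.3, -0.1, -1.6]
gripper_width: 0.0433
t 6.9 pos [505.3 306.5 129.7] w 43.3 F [-1.3 -0.1 -1.6] q [ 0.55  0.45 -0.02  1.1  -0.    0.55]
shift now-frame [ 1.74  0.01 -0.01] target-frame [ 1.74  0.01 -0.01] turn [-0.01 -0.    0.  ]
```

View pics/w2.png

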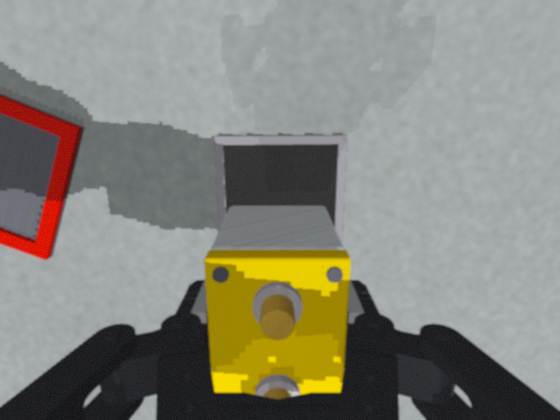

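The box hangs upright over the pad (pad edges at columns 216 and 347, box centre near 278). Lowering it now.

```bash
python3 -m crank '0.2 0 0 0 0 0 0.3; 0.4 0 0 0 0 0 0.3; 0.4 0 0 0 0 0 0.3; 0.3 0 0 0 0 0 0.3; 0.2 0 0 0 0 0 0.3; 0.12 0 0 0 0 0 0.3; 0.06 0 0 0 0 0 0.3; 0.04 0 0 0 0 0 0.3; 0 0 0 0 0 0 0.3; 0 0 0 0 0 0 0.3'
python3 - <<'E'
from h import *
plan(505,307,42,0)
E
```

```text
time_s: 8.2
eef_pos: [0.5056, 0.3071, 0.0441]
tcp_rot: [0.001, 1.57, -0.0]
force: [0.1, 0.3, -2.6]
gripper_width: 0.0437
t 8.2 pos [505.6 307.1  44.1] w 43.7 F [ 0.1  0.3 -2.6] q [ 0.55  0.52 -0.14  0.91  0.    0.55]
shift now-frame [ 0.04 -0.   -0.01] target-frame [ 0.04 -0.   -0.01] turn [-0.01  0.   -0.  ]
```

```bash
python3 -m crank '0.03 0 0 0 0 0 0.3; 0.02 0 0 0 0 0 0.3; 0 0 0 0 0 0 0.3; 0 0 0 0 0 0 0.55; 0 0 0 0 0 0 0.7; 0 0 0 0 0 0 1; 0 0 0 0 0 0 1; 0 0 0 0 0 0 1; -0.2 0 0 0 0 0 1; -0.4 0 0 0 0 0 1; -0.5 0 0 0 0 0 1; -0.5 0 0 0 0 0 1; -0.4 0 0 0 0 0 1; -0.15 0 0 0 0 0 1; 0 0 0 0 0 0 1'
python3 - <<'E'
from h import *
from station import snapshot
plan(459,-318,150,-17.8)
cv2.imwrite('pics/w3.png',snapshot('wrist')[:,:,::-1]); 
M=masks(cv2.imread('pics/w3.png')[:,:,::-1])
m=M['yellow']; print(rect('wrist',m,.064))
E
```

```text
time_s: 10.07
eef_pos: [0.5056, 0.3071, 0.1491]
tcp_rot: [0.001, 1.57, -0.0]
force: [0.4, 0.0, 0.0]
gripper_width: 0.0857
t 10.075 pos [505.6 307.1 149.1] w 85.7 F [0.4 0.  0. ] q [0.55 0.44 0.01 1.15 0.   0.55]
shift now-frame [ -0.02 -12.5   -0.92] target-frame [ -0.02 -12.19   2.93] turn [ 2.96  0.   -0.  ]
(array([503.4, 307.1]), array([63.6, 44.9]), -0.1, 6629)
```

View pics/w3.png

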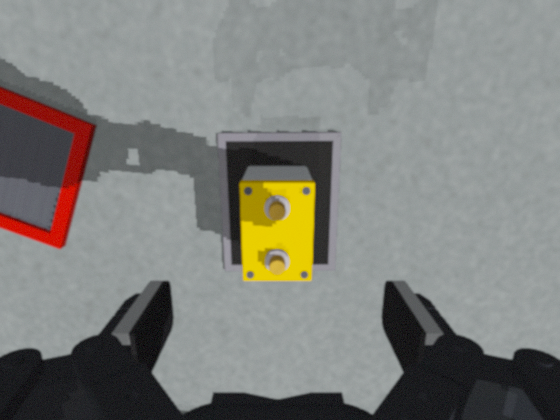

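The yellow box stands upright and released on the pad (lid centre near (277,231)). Next is the red box.

```bash
python3 -m crank '0 -0.3 -0.03 0 0 0 1; 0 -0.6 -0.05 0 0 0 1; 0 -0.8 -0.06 0 0 0 1; 0 -0.8 -0.06 0 0 0 1; 0 -0.8 -0.06 0 0 0 1; 0 -0.8 -0.06 0 0 0 1; 0 -0.8 -0.06 0 0 0 1; 0 -0.8 -0.06 0 0 0 1; 0 -0.8 -0.06 0 0 0 1; 0 -0.8 -0.06 0 0 0 1; 0 -0.8 -0.06 0 0 0 1; 0 -0.8 -0.06 0 0 0 1; 0 -0.8 -0.06 0 0 0 1; 0 -0.8 -0.06 0 0 0 1; 0 -0.8 -0.06 0 0 0 1; 0 -0.6 -0.06 0 0 0 1; 0 -0.4 0 0 0 0 1; 0 -0.2 0 0 0 0 1; 0 0 0 0 0 0 1'
python3 -m crank '0 0 0 0.7 0 0 1; 0 0 0 0.8 0 0 1; 0 0 0 0.8 0 0 1; 0 0 0 0.66 0 0 1; 0 0 0 0 0 0 1; 0 0 0 0 0 0 1'
python3 - <<'E'
from h import *
from station import snapshot
plan(459,-318,150,-17.8)
cv2.imwrite('pics/w4.png',snapshot('wrist')[:,:,::-1]); 
M=masks(cv2.imread('pics/w4.png')[:,:,::-1])
print(rect('wrist',M['red'],.063),rect('wrist',M['blue'],.008))
E
```

```text
time_s: 12.5
eef_pos: [0.459, -0.3179, 0.1486]
tcp_rot: [0.001, 1.571, -0.0]
force: [-0.5, -0.3, 0.4]
gripper_width: 0.0854
time_s: 13.25
eef_pos: [0.4592, -0.3174, 0.1489]
tcp_rot: [0.242, 1.557, -0.242]
force: [0.3, -0.1, 0.6]
gripper_width: 0.0854
t 13.25 pos [ 459.2 -317.4  148.9] w 85.4 F [ 0.3 -0.1  0.6] q [-0.6   0.37 -0.09  1.11  0.   -0.3 ]
shift now-frame [-0.02 -0.01 -0.  ] target-frame [-0.02 -0.01 -0.  ] turn [ 0.02  0.   -0.  ]
(array([ 456.8, -321.9]), array([62.9, 43.2]), -17.7, 5690) (array([ 456.1, -320.6]), array([100.9,  81.1]), -17.8, 4773)
```

View pics/w4.png

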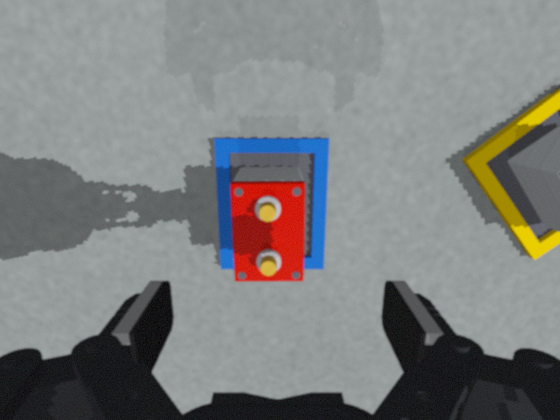

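Red lid, centre near (268,231), sits about 4 mm to the left of the jaw centre; I'll correct that and descend.

```bash
python3 -c "
from h import *
plan(458.9,-321.7,40.5,-17.8)"; python3 -m crank '0.3 -0.08 0.03 0 0 0 1; 0.5 0 0 0 0 0 1; 0.5 0 0 0 0 0 1; 0.4 0 0 0 0 0 1; 0.28 0 0 0 0 0 1; 0.18 0 0 0 0 0 1; 0 0 0 0 0 0 1; 0 0 0 0 0 0 0.6; 0 0 0 0 0 0 0.6; 0 0 0 0 0 0 0.4; 0 0 0 0 0 0 0.3; 0 0 0 0 0 0 0.3; 0 0 0 0 0 0 0.3; -0.2 0 0 0 0 0 0.3; -0.4 0 0 0 0 0 0.3; -0.5 0 0 0 0 0 0.3; -0.5 0 0 0 0 0 0.3; -0.4 0 0 0 0 0 0.3; -0.2 0 0 0 0 0 0.3; 0 0 0 0 0 0 0.3' 50
python3 - <<'E'
from h import *
plan(477,119,150,-22.6)
plan(560,-50,150,-22.6)
E
```

```text
t 13.3 pos [ 459.2 -317.6  148.8] w 85.6 F [-0.6  0.2 -0.1] q [-0.61  0.37 -0.09  1.11  0.   -0.3 ]
shift now-frame [ 2.17 -0.08  0.02] target-frame [ 2.17 -0.08  0.02] turn [ 0.02 -0.   -0.  ]
time_s: 15.8
eef_pos: [0.4595, -0.3224, 0.1512]
tcp_rot: [0.244, 1.556, -0.244]
force: [-0.6, -0.1, -3.3]
gripper_width: 0.0433
t 15.8 pos [ 459.5 -322.4  151.2] w 43.3 F [-0.6 -0.1 -3.3] q [-0.61  0.38 -0.07  1.12  0.   -0.3 ]
shift now-frame [ 0.02  8.51 -2.37] target-frame [ 0.02  8.28 -3.07] turn [0.8  0.01 0.  ]
t 15.8 pos [ 459.5 -322.4  151.2] w 43.3 F [-0.6 -0.1 -3.3] q [-0.61  0.38 -0.07  1.12  0.   -0.3 ]
shift now-frame [0.02 5.8  0.25] target-frame [ 0.02  5.8  -0.24] turn [0.8  0.01 0.  ]
```

```bash
python3 -m crank '0 0.25 -0.07 0 0 0 0.3; 0 0.5 -0.14 0 0 0 0.3; 0 0.6 -0.17 0 0 0 0.3; 0 0.6 -0.17 0 0 0 0.3; 0 0.6 -0.17 0 0 0 0.3; 0 0.6 -0.17 0 0 0 0.3; 0 0.6 -0.17 0 0 0 0.3; 0 0.6 -0.17 0 0 0 0.3; 0 0.6 -0.17 0 0 0 0.3; 0 0.6 -0.17 0 0 0 0.3; 0 0.6 -0.17 0 0 0 0.3; 0 0.6 -0.17 0 0 0 0.3; 0 0.6 -0.17 0 0 0 0.3; 0 0.5 -0.14 0 0 0 0.3; 0 0.4 -0.11 0 0 0 0.3; 0 0.26 -0.04 0.3 0 0 0.3; 0 0 0 0.5 0 0 0.3; 0 0 0 0 0 0 0.3; 0 0 0 0 0 0 0.3' 50
python3 - <<'E'
from h import *
plan(477,119,41,-22.6)
E
```

```text
time_s: 18.18
eef_pos: [0.476, 0.1192, 0.1504]
tcp_rot: [0.308, 1.549, -0.309]
force: [-0.1, -0.1, -2.8]
gripper_width: 0.0433
t 18.175 pos [476.  119.2 150.4] w 43.3 F [-0.1 -0.1 -2.8] q [ 0.25  0.24 -0.27  1.07  0.    0.64]
shift now-frame [2.19 0.01 0.02] target-frame [2.19 0.   0.02] turn [ 0.01 -0.01  0.  ]
```

```bash
python3 -m crank '0.25 0 0.02 0 0 0 0.3; 0.45 0 0 0 0 0 0.3; 0.5 0 0 0 0 0 0.3; 0.4 0 0 0 0 0 0.3; 0.25 0 0 0 0 0 0.3; 0.15 0 0 0 0 0 0.3; 0.1 0 0 0 0 0 0.3; 0.04 0 0 0 0 0 0.3; 0.03 0 0 0 0 0 0.3; 0 0 0 0 0 0 0.3; 0 0 0 0 0 0 0.3' 50
python3 - <<'E'
from h import *
plan(477,119,41,-22.6)
E
```

```text
time_s: 19.55
eef_pos: [0.4776, 0.1188, 0.0425]
tcp_rot: [0.309, 1.548, -0.309]
force: [-0.4, 0.7, -2.5]
gripper_width: 0.0434
t 19.55 pos [477.6 118.8  42.5] w 43.4 F [-0.4  0.7 -2.5] q [ 0.24  0.34 -0.43  0.8  -0.    0.64]
shift now-frame [ 0.03 -0.   -0.01] target-frame [ 0.03 -0.   -0.01] turn [ 0.  0. -0.]
```

```bash
python3 -m crank '0.02 0 0 0 0 0 0.3; 0.02 0 0 0 0 0 0.3; 0 0 0 0 0 0 0.3; 0 0 0 0 0 0 0.55; 0 0 0 0 0 0 0.7; 0 0 0 0 0 0 1; 0 0 0 0 0 0 1; 0 0 0 0 0 0 1; -0.2 0 0 0 0 0 1; -0.4 0 0 0 0 0 1; -0.5 0 0 0 0 0 1; -0.5 0 0 0 0 0 1; -0.4 0 0 0 0 0 1; -0.2 0 0 0 0 0 1; 0 0 0 0 0 0 1'
python3 - <<'E'
from h import *
from station import snapshot
plan(501,-116,150,19.6)
cv2.imwrite('pics/w5.png',snapshot('wrist')[:,:,::-1]);
E
```

```text
time_s: 21.42
eef_pos: [0.4777, 0.1188, 0.1508]
tcp_rot: [0.31, 1.548, -0.309]
force: [0.1, -0.1, 0.3]
gripper_width: 0.0853
t 21.425 pos [477.7 118.8 150.8] w 85.3 F [ 0.1 -0.1  0.3] q [ 0.24  0.24 -0.26  1.07  0.    0.64]
shift now-frame [ 0.02 -4.16  2.23] target-frame [ 0.02 -4.58 -1.14] turn [-7.03  0.01 -0.  ]
```

View pics/w5.png

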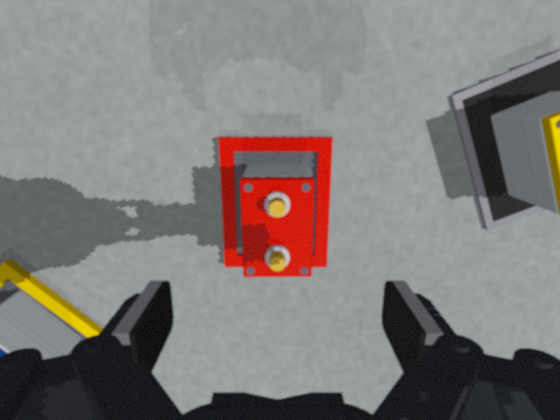

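The red box is seated in the red dock (lid (241–313,178–276), rim (220–332,137–266)), much like the yellow box was at the start. Next is the blue box.

```bash
python3 -m crank '0 -0.3 0.16 0 0 0 1; 0 -0.6 0.32 0 0 0 1; 0 -0.7 0.37 0 0 0 1; 0 -0.7 0.37 0 0 0 1; 0 -0.7 0.37 0 0 0 1; 0 -0.6 0.33 0 0 0 1; 0 -0.4 0.21 0 0 0 1; 0 -0.16 0.1 0 0 0 1; 0 0 0 -0.6 0 0 1; 0 0 0 -0.9 0 0 1; 0 0 0 -0.9 0 0 1; 0 0 0 -0.9 0 0 1; 0 0 0 -0.9 0 0 1; 0 0 0 -0.9 0 0 1; 0 0 0 -0.9 0 0 1; 0 0 0 -0.7 0 0 1; 0 0 0 -0.33 0 0 1; 0 0 0 0 0 0 1; 0 0 0 0 0 0 1'
python3 - <<'E'
from h import *
from station import snapshot
plan(501,-116,150,19.6)
cv2.imwrite('pics/w6.png',snapshot('wrist')[:,:,::-1]); 
M=masks(cv2.imread('pics/w6.png')[:,:,::-1])
for m in M.values(): m[:,:190]=0; m[:,360:]=0
print(rect('wrist',M['blue'],.063),rect('wrist',M['yellow'],.008))
E
```

```text
time_s: 23.85
eef_pos: [0.5004, -0.1161, 0.1502]
tcp_rot: [-0.267, 1.554, 0.267]
force: [-0.8, -0.5, -0.7]
gripper_width: 0.0858
t 23.85 pos [ 500.4 -116.1  150.2] w 85.8 F [-0.8 -0.5 -0.7] q [-0.23  0.28 -0.21  1.08  0.   -0.57]
shift now-frame [ 0.   -0.    0.01] target-frame [ 0.   -0.    0.01] turn [-0.01 -0.   -0.  ]
(array([ 497.7, -115. ]), array([63. , 43.2]), 19.5, 5631) (array([ 499.2, -117.6]), array([105.8,  81.6]), 22.4, 5320)
```

View pics/w6.png

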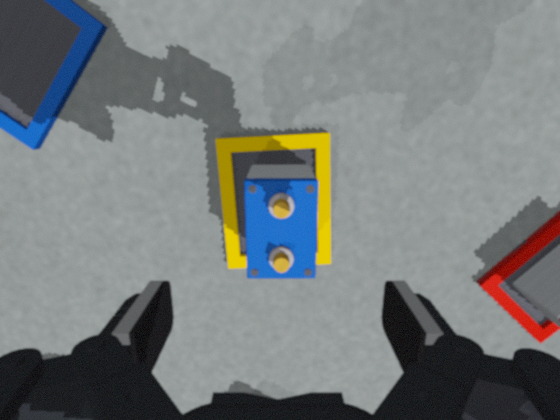

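The blue lid is centred in the jaws (lid (245–317,179–278)). Grasping and lifting.

```bash
python3 -m crank '0.3 0.02 0 0 0 0 1; 0.5 0 0 0 0 0 1; 0.5 0 0 0 0 0 1; 0.4 0 0 0 0 0 1; 0.28 0 0 0 0 0 1; 0.2 0 0 0 0 0 1; 0 0 0 0 0 0 1; 0 0 0 0 0 0 0.6; 0 0 0 0 0 0 0.6; 0 0 0 0 0 0 0.4; 0 0 0 0 0 0 0.3; 0 0 0 0 0 0 0.3; 0 0 0 0 0 0 0.3; -0.2 0 0 0 0 0 0.3; -0.4 0 0 0 0 0 0.3; -0.5 0 0 0 0 0 0.3; -0.5 0 0 0 0 0 0.3; -0.4 0 0 0 0 0 0.3; -0.2 0 0 0 0 0 0.3; 0 0 0 0 0 0 0.3' 50
python3 - <<'E'
from h import *
plan(458.2,-320.6,150,-17.8)
E
```

```text
time_s: 26.4
eef_pos: [0.5004, -0.1153, 0.1517]
tcp_rot: [-0.268, 1.553, 0.268]
force: [-1.1, -0.8, -2.7]
gripper_width: 0.0439
t 26.4 pos [ 500.4 -115.3  151.7] w 43.9 F [-1.1 -0.8 -2.7] q [-0.23  0.28 -0.21  1.08 -0.   -0.57]
shift now-frame [ 0.04 -3.59 -2.17] target-frame [ 0.03 -4.17  0.45] turn [6.23 0.01 0.  ]
```

```bash
python3 -m crank '0 -0.25 -0.15 0 0 0 0.3; 0 -0.5 -0.3 0 0 0 0.3; 0 -0.6 -0.36 0 0 0 0.3; 0 -0.6 -0.36 0 0 0 0.3; 0 -0.6 -0.36 0 0 0 0.3; 0 -0.5 -0.3 0 0 0 0.3; 0 -0.35 -0.22 0 0 0 0.3; 0 -0.19 -0.12 0 0 0 0.3; 0 0 0 0.5 0 0 0.3; 0 0 0 0.8 0 0 0.3; 0 0 0 0.9 0 0 0.3; 0 0 0 0.9 0 0 0.3; 0 0 0 0.9 0 0 0.3; 0 0 0 0.9 0 0 0.3; 0 0 0 0.8 0 0 0.3; 0 0 0 0.5 0 0 0.3; 0 0 0 0.03 0 0 0.3; 0 0 0 0 0 0 0.3' 50
python3 - <<'E'
from h import *
plan(458.2,-320.6,41.5,-17.8)
E
```

```text
time_s: 28.65
eef_pos: [0.4581, -0.3205, 0.1512]
tcp_rot: [0.243, 1.557, -0.242]
force: [0.2, 1.0, -1.6]
gripper_width: 0.0436
t 28.65 pos [ 458.1 -320.5  151.2] w 43.6 F [ 0.2  1.  -1.6] q [-0.61  0.37 -0.08  1.12  0.   -0.3 ]
shift now-frame [ 2.19 -0.    0.  ] target-frame [ 2.19 -0.    0.  ] turn [ 0.02 -0.   -0.  ]
```

```bash
python3 -m crank '0.25 0 0 0 0 0 0.3; 0.45 0 0 0 0 0 0.3; 0.5 0 0 0 0 0 0.3; 0.4 0 0 0 0 0 0.3; 0.25 0 0 0 0 0 0.3; 0.15 0 0 0 0 0 0.3; 0.1 0 0 0 0 0 0.3; 0.04 0 0 0 0 0 0.3; 0.03 0 0 0 0 0 0.3; 0 0 0 0 0 0 0.3; 0 0 0 0 0 0 0.3' 50
python3 - <<'E'
from h import *
plan(458.2,-320.6,41,-17.8)
E
```

```text
time_s: 30.02
eef_pos: [0.4582, -0.3208, 0.043]
tcp_rot: [0.244, 1.557, -0.244]
force: [-0.4, 0.0, -1.6]
gripper_width: 0.0435
t 30.025 pos [ 458.2 -320.8   43. ] w 43.5 F [-0.4  0.  -1.6] q [-0.61  0.46 -0.24  0.87 -0.   -0.3 ]
shift now-frame [ 0.04  0.   -0.  ] target-frame [ 0.04  0.   -0.  ] turn [0. 0. 0.]
```

```bash
python3 -m crank '0.02 0 0 0 0 0 0.3; 0.02 0 0 0 0 0 0.3; 0 0 0 0 0 0 0.3; 0 0 0 0 0 0 0.55; 0 0 0 0 0 0 0.7; 0 0 0 0 0 0 1; 0 0 0 0 0 0 1; 0 0 0 0 0 0 1; -0.2 0 0 0 0 0 1; -0.4 0 0 0 0 0 1; -0.5 0 0 0 0 0 1; -0.5 0 0 0 0 0 1; -0.4 0 0 0 0 0 1; -0.2 0 0 0 0 0 1; 0 0 0 0 0 0 1'
python3 - <<'E'
from h import *
from station import snapshot
plan(505.6,307.1,150,0)
cv2.imwrite('pics/w7.png',snapshot('wrist')[:,:,::-1]); 
im=snapshot('top'); cv2.imwrite('pics/top1.png',im[:,:,::-1])
M=masks(im)
m=M['yellow'].copy(); m[:,:280]=0; m[:,360:]=0; print('ydock',rect('top',m,.008))
E
```

```text
time_s: 31.9
eef_pos: [0.4583, -0.3209, 0.1513]
tcp_rot: [0.243, 1.556, -0.244]
force: [-0.4, -0.1, 0.5]
gripper_width: 0.0853
t 31.9 pos [ 458.3 -320.9  151.3] w 85.3 F [-0.4 -0.1  0.5] q [-0.61  0.37 -0.08  1.12  0.   -0.3 ]
shift now-frame [ 0.02 12.25 -2.94] target-frame [ 0.03 12.56  0.95] turn [-2.97  0.01  0.  ]
ydock (array([ 498.7, -118.9]), array([100.2,  80.8]), 22.3, 509)
```

View pics/w7.png

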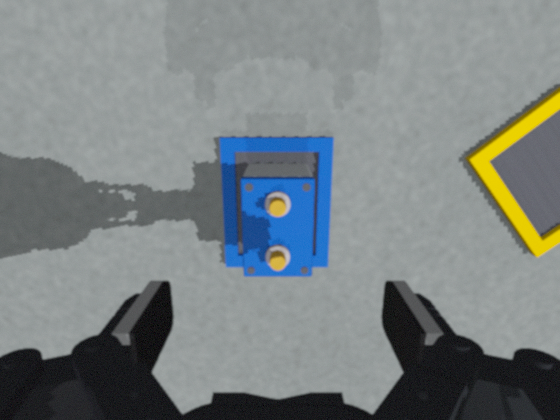

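View pics/top1.png

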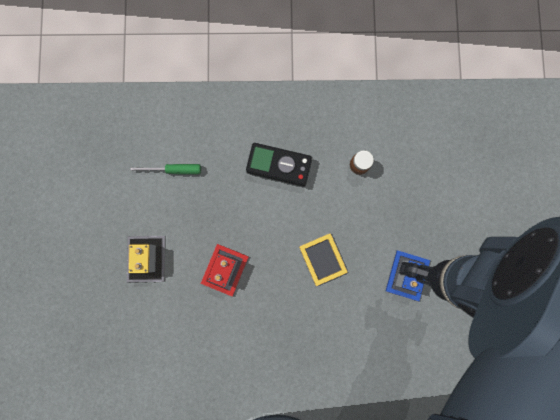

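The blue box is in the blue dock (lid (242–313,178–276), rim (219–333,137–267)), and the yellow dock at (323,260) in the top view is empty. Now I fetch the yellow box.

```bash
python3 -m crank '0 0.3 -0.07 0 0 0 1; 0 0.6 -0.14 0 0 0 1; 0 0.8 -0.2 0 0 0 1; 0 0.8 -0.2 0 0 0 1; 0 0.8 -0.2 0 0 0 1; 0 0.8 -0.2 0 0 0 1; 0 0.8 -0.2 0 0 0 1; 0 0.8 -0.2 0 0 0 1; 0 0.8 -0.2 0 0 0 1; 0 0.8 -0.2 0 0 0 1; 0 0.8 -0.2 0 0 0 1; 0 0.8 -0.2 0 0 0 1; 0 0.8 -0.2 0 0 0 1; 0 0.8 -0.2 0 0 0 1; 0 0.8 -0.2 0 0 0 1; 0 0.5 -0.1 0 0 0 1; 0 0.3 -0.05 0 0 0 1; 0 0.15 0.02 0 0 0 1; 0 0 0 0 0 0 1'
python3 -m crank '0 0 0 -0.7 0 0 1; 0 0 0 -0.8 0 0 1; 0 0 0 -0.8 0 0 1; 0 0 0 -0.67 0 0 1; 0 0 0 0 0 0 1; 0 0 0 0 0 0 1'
python3 - <<'E'
from h import *
from station import snapshot
plan(505.6,307.1,41.5,0)
im=snapshot('wrist'); m=masks(im)['yellow']
print(rect('wrist',m,.064))
E
```

```text
time_s: 34.38
eef_pos: [0.5054, 0.3072, 0.1506]
tcp_rot: [0.244, 1.557, -0.244]
force: [0.7, 0.2, -0.8]
gripper_width: 0.0857
time_s: 35.12
eef_pos: [0.5054, 0.3069, 0.1509]
tcp_rot: [0.001, 1.571, -0.001]
force: [-0.5, -0.1, -0.8]
gripper_width: 0.0851
t 35.125 pos [505.4 306.9 150.9] w 85.1 F [-0.5 -0.1 -0.8] q [ 0.55  0.44  0.02  1.15 -0.    0.55]
shift now-frame [2.19 0.   0.  ] target-frame [2.19 0.   0.  ] turn [-0.02  0.    0.  ]
(array([504. , 307.5]), array([63.7, 45.1]), -0.1, 6511)
```

```bash
python3 -m crank '0.3 0 0 0 0 0 1; 0.5 0 0 0 0 0 1; 0.5 0 0 0 0 0 1; 0.4 0 0 0 0 0 1; 0.28 0 0 0 0 0 1; 0.2 0 0 0 0 0 1; 0 0 0 0 0 0 1; 0 0 0 0 0 0 0.6; 0 0 0 0 0 0 0.6; 0 0 0 0 0 0 0.4; 0 0 0 0 0 0 0.3; 0 0 0 0 0 0 0.3; 0 0 0 0 0 0 0.3; -0.2 0 0 0 0 0 0.3; -0.4 0 0 0 0 0 0.3; -0.5 0 0 0 0 0 0.3; -0.5 0 0 0 0 0 0.3; -0.4 0 0 0 0 0 0.3; -0.2 0 0 0 0 0 0.3; 0 0 0 0 0 0 0.3' 50
python3 - <<'E'
from h import *
plan(499.5,-118,150,22.3)
E
```

```text
time_s: 37.67
eef_pos: [0.5055, 0.3075, 0.1522]
tcp_rot: [0.0, 1.57, 0.001]
force: [0.1, -0.2, -2.5]
gripper_width: 0.0435
t 37.675 pos [505.5 307.5 152.2] w 43.5 F [ 0.1 -0.2 -2.5] q [ 0.55  0.44  0.02  1.15 -0.    0.55]
shift now-frame [ 0.04 -8.51 -0.12] target-frame [ 0.04 -7.83 -3.34] turn [-3.71  0.01 -0.  ]
```

```bash
python3 -m crank '0 -0.25 0 0 0 0 0.3; 0 -0.5 0 0 0 0 0.3; 0 -0.7 -0.01 0 0 0 0.3; 0 -0.7 -0.01 0 0 0 0.3; 0 -0.7 -0.01 0 0 0 0.3; 0 -0.7 -0.01 0 0 0 0.3; 0 -0.7 -0.01 0 0 0 0.3; 0 -0.7 -0.01 0 0 0 0.3; 0 -0.7 -0.01 0 0 0 0.3; 0 -0.7 -0.01 0 0 0 0.3; 0 -0.7 -0.01 0 0 0 0.3; 0 -0.7 -0.02 0 0 0 0.3; 0 -0.46 -0.02 0 0 0 0.3; 0 -0.3 0 0 0 0 0.3; 0 0 0 -0.6 0 0 0.3; 0 0 0 -0.9 0 0 0.3; 0 0 0 -0.9 0 0 0.3; 0 0 0 -0.8 0 0 0.3; 0 0 0 -0.5 0 0 0.3; 0 0 0 0 0 0 0.3' 50
python3 - <<'E'
from h import *
from station import snapshot
plan(499.5,-118,41.5,22.3)
cv2.imwrite('pics/w8.png',snapshot('wrist')[:,:,::-1]);
E
```

```text
time_s: 40.17
eef_pos: [0.4986, -0.118, 0.1514]
tcp_rot: [-0.304, 1.55, 0.305]
force: [1.2, -0.2, -2.2]
gripper_width: 0.0436
t 40.175 pos [ 498.6 -118.   151.4] w 43.6 F [ 1.2 -0.2 -2.2] q [-0.23  0.28 -0.21  1.08  0.   -0.62]
shift now-frame [ 2.2  -0.01  0.02] target-frame [ 2.2  -0.01  0.02] turn [-0.01 -0.   -0.  ]
```

View pics/w8.png

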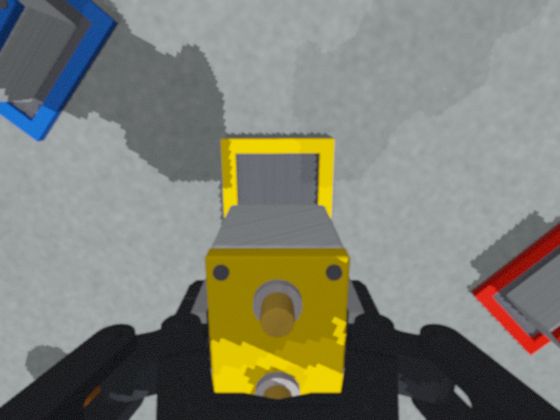

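The yellow box is aligned with the yellow dock (rim columns 221–335, box centre 278). Lowering it.

```bash
python3 -m crank '0.25 0 0.01 0 0 0 0.3; 0.45 0 0 0 0 0 0.3; 0.5 0 0 0 0 0 0.3; 0.4 0 0 0 0 0 0.3; 0.25 0 0 0 0 0 0.3; 0.15 0 0 0 0 0 0.3; 0.1 0 0 0 0 0 0.3; 0.04 0 0 0 0 0 0.3; 0.03 0 0 0 0 0 0.3; 0 0 0 0 0 0 0.3; 0 0 0 0 0 0 0.3' 50
python3 - <<'E'
from h import *
plan(499.5,-118,41,22.3)
E
```

```text
time_s: 41.6
eef_pos: [0.4996, -0.1179, 0.0435]
tcp_rot: [-0.304, 1.549, 0.304]
force: [0.6, -0.5, -1.9]
gripper_width: 0.0434
t 41.6 pos [ 499.6 -117.9   43.5] w 43.4 F [ 0.6 -0.5 -1.9] q [-0.23  0.38 -0.37  0.82 -0.   -0.62]
shift now-frame [ 0.05 -0.   -0.  ] target-frame [ 0.05 -0.   -0.  ] turn [-0.01  0.    0.  ]
```

```bash
python3 -m crank '0.03 0 0 0 0 0 0.3; 0.02 0 0 0 0 0 0.3; 0 0 0 0 0 0 0.3; 0 0 0 0 0 0 0.55; 0 0 0 0 0 0 0.7; 0 0 0 0 0 0 1; 0 0 0 0 0 0 1; 0 0 0 0 0 0 1; -0.2 0 0 0 0 0 1; -0.4 0 0 0 0 0 1; -0.5 0 0 0 0 0 1; -0.5 0 0 0 0 0 1; -0.4 0 0 0 0 0 1; -0.2 0 0 0 0 0 1; 0 0 0 0 0 0 1'
python3 - <<'E'
from h import *
from station import snapshot
cv2.imwrite('pics/w9.png',snapshot('wrist')[:,:,::-1]);
E
python3 -m crank '-0.3 0.3 0 0 0 0 1; -0.5 0.5 0 0 0 0 1; -0.5 0.7 0 0 0 0 1; -0.5 0.7 0 0 0 0 1; 0 0.7 0 0 0 0 1; 0 0.7 0 0 0 0 1; 0 0.7 0 0 0 0 1; 0 0.7 0 0 0 0 1; 0 0.7 0 0 0 0 1; 0 0.7 0 0 0 0 1; 0 0.5 0 0 0 0 1; 0 0.3 0 0 0 0 1; 0 0 0 0 0 0 1; 0 0 0 0 0 0 1'
python3 - <<'E'
from h import *
from station import snapshot
im=snapshot('top')[:,:,::-1]; im2=snapshot('scene')[:,:,::-1]
cv2.imwrite('pics/end.png',np.vstack([cv2.resize(im[140:310,110:450],(780,390),interpolation=cv2.INTER_CUBIC)]))
cv2.imwrite('pics/endS.png',im2)
E
```

```text
time_s: 43.48
eef_pos: [0.4998, -0.118, 0.1513]
tcp_rot: [-0.305, 1.548, 0.304]
force: [-0.6, -0.0, -0.4]
gripper_width: 0.0851
time_s: 45.28
eef_pos: [0.3634, 0.2149, 0.2408]
tcp_rot: [-0.304, 1.549, 0.304]
force: [1.1, 0.4, -0.5]
gripper_width: 0.0854
```

View pics/w9.png

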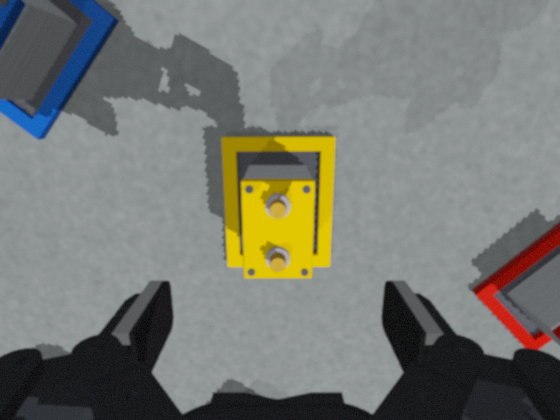

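View pics/end.png

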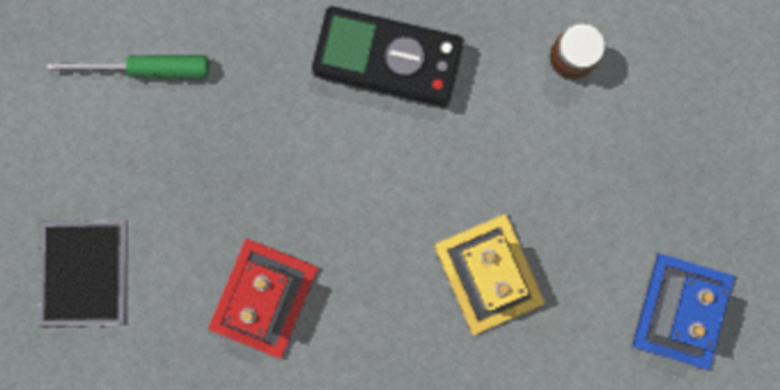

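View pics/endS.png

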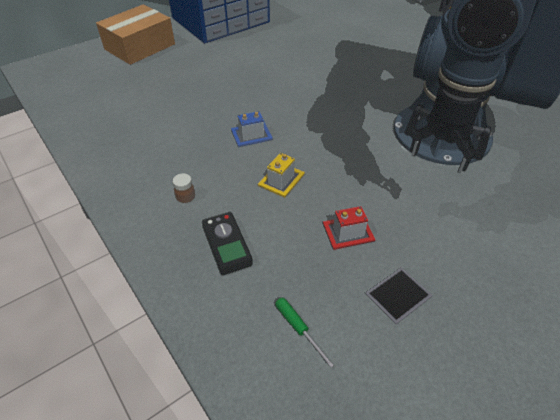

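All three boxes stand upright inside the dock of their own colour in both views: red at (265,300), yellow at (490,272), blue at (690,312) in the enlarged top crop. The bystanders are where they were, and the arm is clear.

```bash
python3 -c "
from station import finish_job,r
print(r.state()['force'],r.state()['time_s']); print(finish_job())"
```

```text
[-0.38952086 -0.38099732 -0.07193889] 45.375
the job is handed in; nothing more can be done
None
```

All three filter boxes are now in the docks matching their lids, and I handed the job in at about 45 s of the 112 s allowed. I set the yellow box on the parking pad, moved red to the red dock and blue to the blue dock, then moved yellow from the pad to the yellow dock.

- **Final check:** top and scene pictures, and wrist views after each release, show every box upright and inside its rim. The gripper is open and clear of everything, and the meter, jar and screwdriver look unmoved.
- **Disagreement:** the top and scene cameras differed by about 3–5 mm in y on the red and yellow docks, and the wrist camera read about 2 mm short in x. I set the dock positions from the top and wrist views. By eye the boxes look centred to within a few millimetres, against the 14 mm allowed.
- **Not measured:** I did not compute final box-to-dock distances or heights, and the hand-in reported no verdict.

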